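# Feel the foot ring of a fired bowl for roughness

### The job

Feel the foot ring of the upside-down bowl for rough spots: with the fingertips together and pointing down, touch it lightly at the red dot and run them along the ring, in contact all the way, over the three blue dots to the yellow dot, then lift clear. Only a light touch: never press hard, and do not lift, shove or tip the bowl; leave the jar, tea bowl and trimming tool alone.

Things in the scene. Friction and masses are not known exactly. Their poses are not given: they have to be found in the camera images.
- bowl: grey-green glazed, fired stoneware bowl with a bare buff foot ring, standing upside down on the plate, loose, about 0.8 kg, 236 mm across its rim, 90 mm high. Origin: centre of the rim plane, on the plate; z up. Its x axis points to the red dot; seen from above the dots follow anticlockwise every 60 degrees (red, three blue, yellow); the 120 degrees from yellow on to red bear no dots
- ring (a point): centre of the bowl's foot ring, level with its flat top, 90 mm above the bowl's origin. The ring: outer diameter 124 mm, inner 96, so 14 mm wide, 110 mm in middle diameter, standing 14 mm above the base inside it
- plate (a joint): round wooden plate, 260 mm across, under the bowl, its top 60 mm above the table. It is carried by a spring and gives straight downwards, without tilting: 0 = fully up, 0.012 m = fully down, stop. With the bowl on it, it stays up until pressed with 1 to 4 N, then gives 1 mm per N; it comes up again when released
- stand: fixed steel foot of the sprung plate, 190 mm across; origin on the table at its axis
- dot1 (a point): red dot, the start: flat painted dot 14 mm across on top of the foot ring, the point being its centre, at the touching height (150 mm above the table, plate up)
- dot2 (a point): first blue dot: flat painted dot 14 mm across on top of the foot ring, the point being its centre, at the touching height (150 mm above the table, plate up)
- dot3 (a point): second blue dot: flat painted dot 14 mm across on top of the foot ring, the point being its centre, at the touching height (150 mm above the table, plate up)
- dot4 (a point): third blue dot: flat painted dot 14 mm across on top of the foot ring, the point being its centre, at the touching height (150 mm above the table, plate up)
- dot5 (a point): yellow dot, the finish: flat painted dot 14 mm across on top of the foot ring, the point being its centre, at the touching height (150 mm above the table, plate up)
- mid1 (a point): unmarked point on top of the foot ring, in the middle of its width, half-way round from dot 1 to dot 2 (30 degrees from each)
- mid2 (a point): unmarked point on top of the foot ring, in the middle of its width, half-way round from dot 2 to dot 3 (30 degrees from each)
- mid3 (a point): unmarked point on top of the foot ring, in the middle of its width, half-way round from dot 3 to dot 4 (30 degrees from each)
- mid4 (a point): unmarked point on top of the foot ring, in the middle of its width, half-way round from dot 4 to dot 5 (30 degrees from each)
- jar: bystander: loose amber glass jar with red cap, 64 mm across, 85 mm high, origin under its centre, on the table about 0.23 m to the right of the stand
- teabowl: bystander: loose blue tea bowl, 84 mm across, 55 mm high, origin under its centre, on the table about 0.23 m to the left of the stand
- trimmer: bystander: loose trimming tool lying on the table beyond the stand, wooden handle 16 mm thick, 180 mm long in all, along its own x

How it is judged:
By the outcome, as a careful person would: the job done as asked, in the order asked, and still so for the second after the job is handed in, with the robot touching nothing.
It also fails if it takes over 51 s, if anything falls off the work surface, if the arm or the gripper's body presses on something with over 40 N, if the wrist force passes 120 N, or if a joint passes its speed limit or range.

### The arm

A 6-joint arm with a two-finger parallel gripper is mounted at the origin on the work surface. World frame = base frame: x ahead of the robot, y to its left, z up, the work surface at z = 0. Lengths are in m, angles in rad, forces in N, time in s.
With the tool pointing down it reaches from about 0.375 to 0.975 m from the base axis. Payload 3.8 kg.
Tool frame: the origin (TCP) lies at the very end of the fingers, on their centre line; the grasp point (between the pads) lies 19 mm behind it; z points along the fingers, y is the direction in which the jaws open and shut (so a half turn about z gives the same grasp; the last joint's range is limited). The gripper opens to 85 mm and grips with 20 to 120 N. Pads are 22 mm wide; open, the fingers measure 114 mm over their backs; the gripper's body (76 mm by 85 mm) begins 54 mm behind the grasp point. The pads swing forward as they close: fully open they stand 13 mm farther back than shut.
Start: joints at [-1.18, 0.264, 1.604, -0, 1.274, -0.037], TCP at [0.28, -0.614, 0.231] pointing down, gripper open.
Joint ranges: [-2.63, 2.63], [-0.94, 2.18], [0.31, 2.57], [-1.31, 4.45], [0, 2.66], [-2.55, 2.55]. Speed limits (rad/s): [2.57, 2.57, 3.14, 3.14, 3.14, 3.14].

### API

Orientations are given as a rotation vector (axis times angle).
In Python, from workcell import bot, viewer gives the robot as it stands.
- The arm moves only by the tool jog_arm, never from a script. Its argument "motion" is a list of rows, each an object of numbers: "dx", "dy", "dz": the shift along the world's x, y, z in cm; "turn": the turn about the world's z in rad. A call has 1 to 12 rows; each row shifts and turns the commanded pose from where the row before left it; what a row does not reach is not made up. A row lasts 1/12 s, in which the tool goes at most 41.7 mm and 7.16 degrees, less where a joint would pass 70% of its speed; a pose out of reach is approached as far as the arm can. A call is refused whole if a number of a shift passes 4.17 or a number of a turn 0.125, either way. A call with a gripper value outside its range is refused whole. "fingers" is the finger opening in cm, from 0 to 8.54, set as the call begins (left out, the last holds). The fingers move at their own pace and stop on an object; "grip_force" is the grip in N (left out, the last holds). Time passes only in rows, so rows that do not move let the fingers close. It gives the time, the measured TCP pose, the force and the opening at its end, in the units of the state.
- bot.read_state(): the state, without advancing time (a new reading comes with each control period).
- viewer.read_camera(name): name is "scene" or "top" or "wrist"; returns (picture, depth): 384x512x3 uint8, red, green, blue; 384x512 float32, m along the optical axis (not along the pixel's ray), 0 where there is no reading.
- viewer.camera_info(name): a dict with "vertical_fov" (degrees; the focal length in pixels is half the picture's height over the tangent of half this angle, whatever the lens; pixels are square), "cx", "cy" (the principal point, pixels), "R" (3x3) and "t" (3): a world point X has camera coordinates R X + t. Camera axes: x right, y down, z forward; pixel columns grow to the right and rows downward; lengths in m; the calibration is good to about 2 mm. A picture is of the moment at which its call begins: read the wrist's pose just before it. camera_info takes no time and is no camera call; for the wrist camera it gives the pose at the moment of the call.
- bot.finish_job(): hands the job in, once; it reports no verdict.
The state is a dict: "time": time; "q": joint angles; "joint_vel": joint speeds; "joint_torque": joint torques, N m; "tool_pos": TCP position; "tcp_rot": TCP orientation; "wrist_force": force on the tool from outside, world axes, zero at the start; "torque": the same for the moment, N m; "width": opening from 0.0 (shut) to 1.0 (fully open).
Only numpy, scipy, OpenCV 4.12 (cv2) and the standard library are available. Lean on these libraries where they do the work, as an engineer would, in place of code of your own. Each camera call takes 0.05 s, during which the arm holds its last target. There are 200 camera calls.

## Working session

There is one attempt and no reset: what is moved stays moved. The work goes in short steps, Python scripts to look and compute and a tool call to move; the robot and the scene stay as the last step left them, time stands still between calls to the robot, and variables do not carry over. Pictures are saved under pics/ and viewed, about 8 in all and at most 12, crops included, and the job is handed in when it is done.

Besides the shell and the picture viewer there is one more tool, called after "Request:" as name([rows], argument=value, ...), one row to a line, values as JSON. jog_arm: Moves the arm, as the interface text tells. Its arguments: {"type":"object","properties":{"motion":{"type":"array"},"fingers":{"type":"number"},"grip_force":{"type":"number"}},"required":["motion"]}

```bash
mkdir -p pics; ls; python3 - <<'E'
from workcell import bot, viewer
import cv2
for n in("top","scene"):
    p,d=viewer.read_camera(n); cv2.imwrite(f"pics/{n}0.png",p[...,::-1]); i=viewer.camera_info(n); print(n,i)
print(bot.read_state())
E
```

```text
pics
top {'vertical_fov': 46.71714910726137, 'cx': 256.17628078628985, 'cy': 198.98583155760895, 'R': array([[ 0.02904549, -0.99937397,  0.02019948],
       [-0.9806934 , -0.03240045, -0.19284881],
       [ 0.19338255, -0.0142081 , -0.98102055]]), 't': array([0.04310331, 0.64389993, 1.21933951])}
scene {'vertical_fov': 50.09950967947502, 'cx': 258.36973549227406, 'cy': 184.01389714723103, 'R': array([[ 0.78492084,  0.61957223,  0.00543388],
       [ 0.33618373, -0.41850331, -0.84370343],
       [-0.52046112,  0.66406719, -0.53678208]]), 't': array([-0.54085804, -0.08089343,  1.50865816])}
{'time': 0.1, 'q': array([-1.17990704e+00,  2.64675563e-01,  1.60524275e+00,  2.63917786e-05,
        1.27372098e+00, -3.68944308e-02]), 'joint_vel': array([ 0.00199327, -0.00118704, -0.00269689,  0.000868  , -0.00213179,
       -0.00172687]), 'joint_torque': array([ 5.82540033e-04, -5.16708148e+01, -3.68589091e+01, -6.30525324e-05,
        6.29860297e-03, -1.09934479e-05]), 'tool_pos': array([ 0.27978214, -0.61355106,  0.23008519]), 'tcp_rot': array([-3.06803216e+00, -6.66408638e-01,  5.26705850e-04]), 'wrist_force': array([-0.18606012, -0.0062144 , -0.23932438]), 'torque': array([ 0.04952232,  0.01562233, -0.01687606]), 'width': 1.0006995842883213}
```

View pics/top0.png

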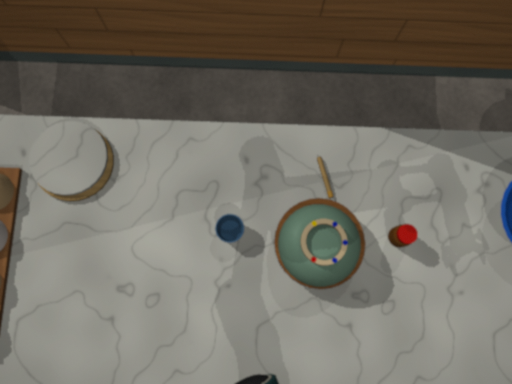

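View pics/scene0.png

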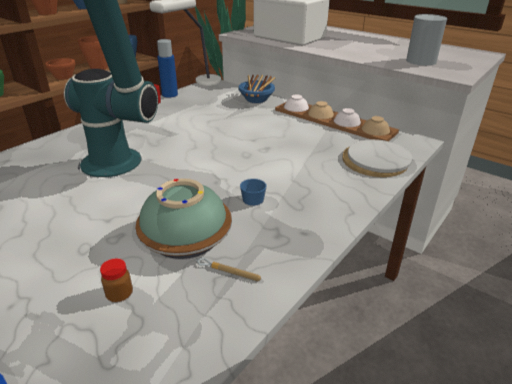

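The top view shows the bowl at about (320,243) and the ring at about (325,242). The dots are red (313,259), blue (335,261), (346,242) and (334,224), and yellow (314,224). The jar is at right (403,235), the tea bowl at left (230,228) and the trimmer beyond. The scene view agrees, with the ring at about (180,193).

```bash
cat > h.py <<'E'
import numpy as np, cv2
from scipy.optimize import least_squares
def ray(i,uv,z):
    f=192/np.tan(np.radians(i["vertical_fov"])/2); R,t=i["R"],i["t"]
    c=-R.T@t; d=R.T@np.array([(uv[0]-i["cx"])/f,(uv[1]-i["cy"])/f,1.])
    return (c+d*(z-c[2])/d[2])[:2]
def dots(p,roi):
    x0,y0,x1,y1=roi; c=p[y0:y1,x0:x1]; h=cv2.cvtColor(c,cv2.COLOR_RGB2HSV); out=[]
    for n,lo,hi in(("red",170,5),("blue",112,130),("yel",24,35)):
        H=h[...,0]; m=((H>=lo)|(H<=hi)) if lo>hi else (H>=lo)&(H<=hi)
        m=(m&(h[...,1]>150)&(h[...,2]>70)).astype(np.uint8)
        k,l,s,ce=cv2.connectedComponentsWithStats(m)
        out+=[(n,s[j,4],ce[j]+[x0,y0]) for j in range(1,k) if s[j,4]>=4]
    return out
def circ(P):  # fixed radius 55 mm
    P=np.array(P); return least_squares(lambda c:np.hypot(*(P-c).T)-.055,P.mean(0)).x
E
python3 - <<'E'
from h import *; from workcell import viewer
for n,roi in(("top",(290,205,362,280)),("scene",(145,165,215,215))):
    p=cv2.imread(f"pics/{n}0.png")[...,::-1]; i=viewer.camera_info(n); P=[]
    for k,a,c in dots(np.ascontiguousarray(p),roi):
        w=ray(i,c,.15); P.append(w); print(n,k,a,c.round(1),w.round(4))
    c=circ(P); print("centre",c.round(4)); 
    for w in P: print((np.hypot(*(w-c))*1e3).round(1),np.degrees(np.arctan2(*(w-c)[::-1])).round(1))
E
```

```text
top red 19 [313.2 259. ] [ 0.4698 -0.0896]
top blue 9 [334.6 223.7] [ 0.5649 -0.1462]
top blue 10 [345.2 242. ] [ 0.5169 -0.1742]
top blue 9 [334.3 260. ] [ 0.4688 -0.1451]
top yel 20 [313.9 223. ] [ 0.5648 -0.0911]
centre [ 0.517  -0.1188]
55.5 148.3
55.2 -29.8
55.4 -90.1
54.9 -151.3
55.2 30.1
scene red 8 [175.5 179.5] [ 0.4693 -0.0891]
scene blue 4 [159.5 188. ] [ 0.4685 -0.1446]
scene blue 7 [163.3 199.1] [ 0.5164 -0.1728]
scene blue 9 [184.3 201.1] [ 0.5645 -0.1454]
scene yel 10 [199.8 191.7] [ 0.5643 -0.0904]
centre [ 0.5166 -0.1178]
55.3 148.7
55.0 -150.9
55.0 -90.2
55.3 -29.9
55.0 29.9
```

The two views agree to 1 mm. Centre is about (0.5168, -0.1183), with red at about 149.5°, so red is at (0.4694, -0.0904). I'll shut the fingers and move above red.

Request:
jog_arm([
  {"dx":0.3,"dy":1},
  {"dx":0.7,"dy":2},
  {"dx":1,"dy":2.8},
  {"dx":1,"dy":2.8},
  {"dx":1,"dy":2.8},
  {"dx":1,"dy":2.8},
  {"dx":1,"dy":2.8},
  {"dx":1,"dy":2.8},
  {"dx":1,"dy":2.8},
  {"dx":1,"dy":2.8},
  {"dx":1,"dy":2.8},
  {"dx":1,"dy":2.8},
], fingers=0, grip_force=20)

```text
validation failed for argument at $.mo...
```

Request:
jog_arm([
  {"dx":1,"dy":2.8},
  {"dx":1,"dy":2.8},
  {"dx":1,"dy":2.8},
  {"dx":1,"dy":2.8},
  {"dx":1,"dy":2.8},
  {"dx":1,"dy":2.8},
  {"dx":1,"dy":2.2},
  {"dx":0.5,"dy":1.5},
  {"dx":0.4,"dy":0.8},
  {"dz":-1},
  {"dz":-1},
  {"dz":-1},
])

```text
validation failed for argument at $.mo...
```

Request:
jog_arm([
  {"dz":-0.8},
  {"dz":-0.5},
  {"dz":-0.2},
  {},
  {},
])

```text
validation failed for argument at $.mo...
```

Request:
jog_arm([
  {"dx":0.3,"dy":1.0,"dz":0,"turn":0},
  {"dx":0.7,"dy":2.0,"dz":0,"turn":0},
  {"dx":1,"dy":2.8,"dz":0,"turn":0},
  {"dx":1,"dy":2.8,"dz":0,"turn":0},
  {"dx":1,"dy":2.8,"dz":0,"turn":0},
  {"dx":1,"dy":2.8,"dz":0,"turn":0},
  {"dx":1,"dy":2.8,"dz":0,"turn":0},
  {"dx":1,"dy":2.8,"dz":0,"turn":0},
  {"dx":1,"dy":2.8,"dz":0,"turn":0},
  {"dx":1,"dy":2.8,"dz":0,"turn":0},
  {"dx":1,"dy":2.8,"dz":0,"turn":0},
  {"dx":1,"dy":2.8,"dz":0,"turn":0},
], fingers=0, grip_force=20)

```text
time: 1.1
tool_pos: [0.3899, -0.3019, 0.231]
tcp_rot: [-3.069, -0.667, 0.0]
wrist_force: [1.3, -0.7, 0.7]
width: -0.002
```

Request:
jog_arm([
  {"dx":1,"dy":2.8,"dz":0,"turn":0},
  {"dx":1,"dy":2.8,"dz":0,"turn":0},
  {"dx":1,"dy":2.8,"dz":0,"turn":0},
  {"dx":1,"dy":2.8,"dz":0,"turn":0},
  {"dx":1,"dy":2.8,"dz":0,"turn":0},
  {"dx":1,"dy":2.8,"dz":0,"turn":0},
  {"dx":1,"dy":2.2,"dz":-0.5,"turn":0},
  {"dx":0.6,"dy":1.5,"dz":-1,"turn":0},
  {"dx":0.3,"dy":0.6,"dz":-1,"turn":0},
  {"dx":0,"dy":0,"dz":-1,"turn":0},
  {"dx":0,"dy":0,"dz":-0.5,"turn":0},
  {"dx":0,"dy":0,"dz":0,"turn":0},
])

```text
time: 2.1
tool_pos: [0.4672, -0.0934, 0.1891]
tcp_rot: [-3.069, -0.666, 0.006]
wrist_force: [-1.7, -0.3, -0.3]
width: -0.001
```

```bash
python3 - <<'E'
from workcell import bot, viewer
import cv2
p,d=viewer.read_camera("scene"); cv2.imwrite("pics/s1.png",cv2.resize(p[80:280,80:280,::-1],(600,600)))
p,d=viewer.read_camera("top"); cv2.imwrite("pics/t1.png",cv2.resize(p[170:310,240:400,::-1],(640,560)))
s=bot.read_state(); print(s["time"],s["tool_pos"],s["wrist_force"],s["tcp_rot"])
E
```

```text
2.2 [ 0.46843953 -0.09400191  0.1908729 ] [ 0.06823414 -0.79460017 -0.0411941 ] [-3.07025216e+00 -6.64755117e-01  1.63259597e-03]
```

View pics/s1.png

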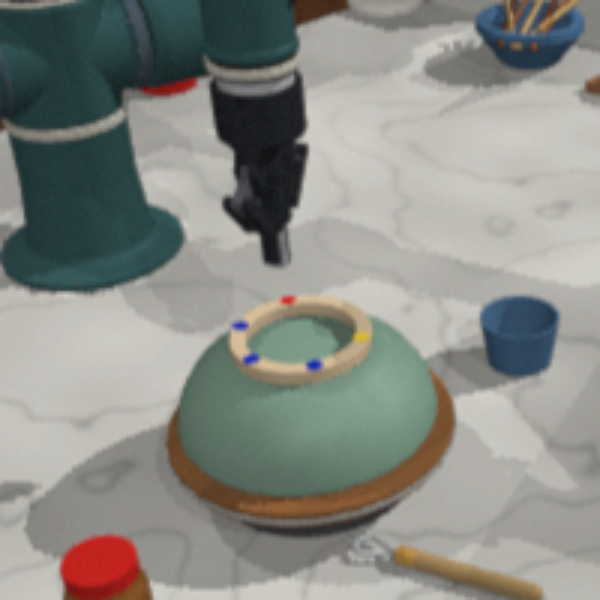

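The fingers are shut, with the tips (275,263) hanging about 40 mm above the red dot (288,300). Next I'll correct the position and come down to about 15 mm above it.

Request:
jog_arm([
  {"dx":0.1,"dy":0.35,"dz":-0.5,"turn":0},
  {"dx":0,"dy":0,"dz":-0.8,"turn":0},
  {"dx":0,"dy":0,"dz":-0.8,"turn":0},
  {"dx":0,"dy":0,"dz":-0.5,"turn":0},
  {"dx":0,"dy":0,"dz":-0.3,"turn":0},
  {"dx":0,"dy":0,"dz":-0.2,"turn":0},
  {"dx":0,"dy":0,"dz":0,"turn":0},
  {"dx":0,"dy":0,"dz":0,"turn":0},
  {"dx":0,"dy":0,"dz":0,"turn":0},
])

```text
time: 2.95
tool_pos: [0.4703, -0.0897, 0.1606]
tcp_rot: [3.07, 0.667, 0.001]
wrist_force: [-0.5, 0.6, 0.5]
width: -0.0
```

```bash
python3 - <<'E'
from workcell import bot, viewer
import cv2
for i in range(3):
    p,d=viewer.read_camera("scene")
    s=bot.read_state(); print(s["time"],s["tool_pos"],s["wrist_force"])
cv2.imwrite("pics/s2.png",cv2.resize(p[140:240,130:230,::-1],(600,600)))
E
```

```text
3.0 [ 0.47036987 -0.08971354  0.16069632] [ 0.42563205  0.23145863 -0.32476544]
3.05 [ 0.47035564 -0.08972446  0.16068575] [ 0.80602043  0.35649747 -0.31789746]
3.1 [ 0.47032784 -0.08969319  0.16067152] [-0.10255653 -0.23711147 -0.7458004 ]
```

Request:
jog_arm([
  {"dx":-0.1,"dy":-0.1,"dz":-0.3,"turn":0},
  {"dx":0,"dy":0,"dz":-0.3,"turn":0},
  {"dx":0,"dy":0,"dz":-0.15,"turn":0},
  {"dx":0,"dy":0,"dz":-0.1,"turn":0},
  {"dx":0,"dy":0,"dz":-0.05,"turn":0},
  {"dx":0,"dy":0,"dz":0,"turn":0},
  {"dx":0,"dy":0,"dz":0,"turn":0},
  {"dx":0,"dy":0,"dz":0,"turn":0},
])

```text
time: 3.77
tool_pos: [0.4691, -0.0907, 0.1514]
tcp_rot: [3.07, 0.667, 0.0]
wrist_force: [-0.5, 0.4, -0.4]
width: 0.001
```

Request:
jog_arm([
  {"dx":0,"dy":0,"dz":-0.05,"turn":0},
  {"dx":0,"dy":0,"dz":-0.05,"turn":0},
  {"dx":0,"dy":0,"dz":0,"turn":0},
  {"dx":0,"dy":0,"dz":0,"turn":0},
])

```text
time: 4.1
tool_pos: [0.469, -0.0907, 0.1503]
tcp_rot: [-3.07, -0.667, -0.0]
wrist_force: [-0.3, 0.4, 0.3]
width: 0.0
```

Request:
jog_arm([
  {"dx":0,"dy":0,"dz":-0.05,"turn":0},
  {"dx":0,"dy":0,"dz":-0.05,"turn":0},
  {"dx":0,"dy":0,"dz":0,"turn":0},
  {"dx":0,"dy":0,"dz":0,"turn":0},
])

```text
time: 4.43
tool_pos: [0.4691, -0.0907, 0.1496]
tcp_rot: [3.07, 0.667, 0.0]
wrist_force: [-1.3, 0.1, 2.9]
width: -0.002
```

```bash
cat > f.py <<'E'
from workcell import bot, viewer
import numpy as np
F=[]
for i in range(4):
    viewer.read_camera("top"); s=bot.read_state(); F.append(s["wrist_force"])
print(round(s["time"],2),s["tool_pos"].round(4),np.mean(F,0).round(2),np.std(F,0).round(2))
E
python3 f.py
```

```text
4.63 [ 0.4691 -0.0907  0.1495] [-0.98  0.15  2.96] [0.63 0.4  0.64]
```

Request:
jog_arm([
  {"dx":0,"dy":0,"dz":-0.05,"turn":0},
  {"dx":0,"dy":0,"dz":-0.03,"turn":0},
  {"dx":0,"dy":0,"dz":0,"turn":0},
])

```text
time: 4.88
tool_pos: [0.4691, -0.0907, 0.1486]
tcp_rot: [3.07, 0.667, 0.0]
wrist_force: [-0.5, -0.2, 3.6]
width: 0.002
```

```bash
python3 f.py; python3 - <<'E'
import numpy as np
c=np.array([.5168,-.1183]); r=.055; a=np.radians(np.linspace(149.5,389.5,73))
P=c+r*np.c_[np.cos(a),np.sin(a)]; D=np.diff(P,axis=0)*100
for k in range(6): print(np.degrees(a[12*k]),P[12*k].round(4)); print(np.cumsum(np.round(D,2),0)[12*k+11].round(2), D[12*k:12*k+12].round(2).tolist())
E
```

```text
5.08 [ 0.4691 -0.0907  0.1486] [-1.28  0.32  3.78] [0.21 0.37 0.57]
149.5 [ 0.4694 -0.0904]
[-0.68 -3.71] [[-0.15, -0.28], [-0.14, -0.29], [-0.12, -0.3], [-0.1, -0.3], [-0.09, -0.31], [-0.07, -0.31], [-0.05, -0.32], [-0.03, -0.32], [-0.01, -0.32], [0.01, -0.32], [0.03, -0.32], [0.04, -0.32]]
189.5 [ 0.4626 -0.1274]
[ 1.18 -6.96] [[0.06, -0.31], [0.08, -0.31], [0.1, -0.3], [0.12, -0.3], [0.13, -0.29], [0.15, -0.28], [0.17, -0.27], [0.18, -0.26], [0.2, -0.25], [0.21, -0.24], [0.22, -0.23], [0.24, -0.21]]
229.50000000000003 [ 0.4811 -0.1601]
[ 4.71 -8.28] [[0.25, -0.2], [0.26, -0.19], [0.27, -0.17], [0.28, -0.15], [0.29, -0.14], [0.3, -0.12], [0.3, -0.1], [0.31, -0.09], [0.31, -0.07], [0.32, -0.05], [0.32, -0.03], [0.32, -0.01]]
269.50000000000006 [ 0.5163 -0.1733]
[ 8.24 -7.01] [[0.32, 0.01], [0.32, 0.03], [0.32, 0.04], [0.31, 0.06], [0.31, 0.08], [0.3, 0.1], [0.3, 0.12], [0.29, 0.13], [0.28, 0.15], [0.27, 0.17], [0.26, 0.18], [0.25, 0.2]]
309.5 [ 0.5518 -0.1607]
[10.15 -3.77] [[0.24, 0.21], [0.23, 0.22], [0.21, 0.24], [0.2, 0.25], [0.19, 0.26], [0.17, 0.27], [0.15, 0.28], [0.14, 0.29], [0.12, 0.3], [0.1, 0.3], [0.09, 0.31], [0.07, 0.31]]
349.5 [ 0.5709 -0.1283]
[ 9.52 -0.06] [[0.05, 0.32], [0.03, 0.32], [0.01, 0.32], [-0.01, 0.32], [-0.03, 0.32], [-0.04, 0.32], [-0.06, 0.31], [-0.08, 0.31], [-0.1, 0.3], [-0.12, 0.3], [-0.13, 0.29], [-0.15, 0.28]]
```

The plate is in its spring zone, giving about 1 N/mm, at 3.8 N. I'll start the sweep with the first 40°.

Request:
jog_arm([
  {"dx":-0.15,"dy":-0.28,"dz":0,"turn":0},
  {"dx":-0.14,"dy":-0.29,"dz":0,"turn":0},
  {"dx":-0.12,"dy":-0.3,"dz":0,"turn":0},
  {"dx":-0.1,"dy":-0.3,"dz":0,"turn":0},
  {"dx":-0.09,"dy":-0.31,"dz":0,"turn":0},
  {"dx":-0.07,"dy":-0.31,"dz":0,"turn":0},
  {"dx":-0.05,"dy":-0.32,"dz":0,"turn":0},
  {"dx":-0.03,"dy":-0.32,"dz":0,"turn":0},
  {"dx":-0.01,"dy":-0.32,"dz":0,"turn":0},
  {"dx":0.01,"dy":-0.32,"dz":0,"turn":0},
  {"dx":0.03,"dy":-0.32,"dz":0,"turn":0},
  {"dx":0.04,"dy":-0.32,"dz":0,"turn":0},
])

```text
time: 6.08
tool_pos: [0.462, -0.128, 0.1483]
tcp_rot: [-3.07, -0.667, 0.001]
wrist_force: [-0.7, 2.5, 3.2]
width: -0.003
```

```bash
python3 f.py; python3 - <<'E'
from h import *; from workcell import viewer
n="scene"; p,_=viewer.read_camera(n); i=viewer.camera_info(n)
for k,a,c in dots(p,(145,165,215,215)): print(k,a,c.round(1),ray(i,c,.1486).round(4))
cv2.imwrite("pics/s3.png",cv2.resize(p[140:240,130:230,::-1],(600,600)))
E
```

```text
6.28 [ 0.4621 -0.1285  0.1485] [-1.03  0.19  3.7 ] [0.37 1.03 0.37]
red 8 [175.5 180.5] [ 0.4714 -0.0912]
blue 5 [160.2 188.6] [ 0.4704 -0.1441]
blue 7 [163.7 199.6] [ 0.517  -0.1722]
blue 7 [184.3 201.6] [ 0.5644 -0.1456]
yel 10 [200.  192.5] [ 0.5658 -0.0914]
```

View pics/s3.png

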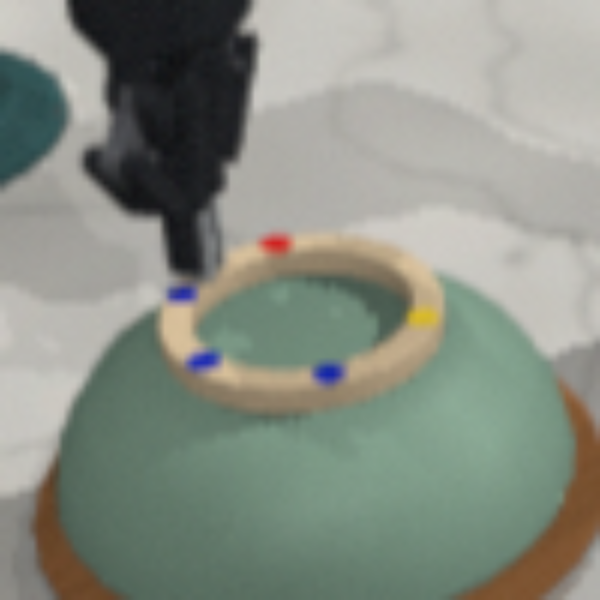

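The tips sit on the ring at (195,275), just before the first blue dot (182,293). The dots are where they were and the force is 3.7 N. I'll go on, with a small correction.

Request:
jog_arm([
  {"dx":0.09,"dy":-0.25,"dz":0,"turn":0},
  {"dx":0.1,"dy":-0.28,"dz":0,"turn":0},
  {"dx":0.1,"dy":-0.29,"dz":0,"turn":0},
  {"dx":0.12,"dy":-0.3,"dz":0,"turn":0},
  {"dx":0.13,"dy":-0.29,"dz":0,"turn":0},
  {"dx":0.15,"dy":-0.28,"dz":0,"turn":0},
  {"dx":0.17,"dy":-0.27,"dz":0,"turn":0},
  {"dx":0.18,"dy":-0.26,"dz":0,"turn":0},
  {"dx":0.2,"dy":-0.25,"dz":0,"turn":0},
  {"dx":0.21,"dy":-0.24,"dz":0,"turn":0},
  {"dx":0.22,"dy":-0.23,"dz":0,"turn":0},
  {"dx":0.24,"dy":-0.21,"dz":0,"turn":0},
])

```text
time: 7.33
tool_pos: [0.4814, -0.1596, 0.1484]
tcp_rot: [3.07, 0.667, -0.001]
wrist_force: [-1.1, 1.3, 3.9]
width: 0.001
```

```bash
python3 f.py
```

```text
7.53 [ 0.4819 -0.1599  0.1487] [-1.37 -0.29  3.74] [0.31 0.5  0.67]
```

Request:
jog_arm([
  {"dx":0.22,"dy":-0.21,"dz":0,"turn":0},
  {"dx":0.24,"dy":-0.2,"dz":0,"turn":0},
  {"dx":0.25,"dy":-0.17,"dz":0,"turn":0},
  {"dx":0.27,"dy":-0.15,"dz":0,"turn":0},
  {"dx":0.29,"dy":-0.14,"dz":0,"turn":0},
  {"dx":0.3,"dy":-0.12,"dz":0,"turn":0},
  {"dx":0.3,"dy":-0.1,"dz":0,"turn":0},
  {"dx":0.31,"dy":-0.09,"dz":0,"turn":0},
  {"dx":0.31,"dy":-0.07,"dz":0,"turn":0},
  {"dx":0.32,"dy":-0.05,"dz":0,"turn":0},
  {"dx":0.32,"dy":-0.03,"dz":0,"turn":0},
  {"dx":0.32,"dy":-0.01,"dz":0,"turn":0},
])

```text
time: 8.53
tool_pos: [0.5162, -0.1729, 0.1485]
tcp_rot: [3.07, 0.667, -0.0]
wrist_force: [-1.8, 0.4, 3.3]
width: 0.002
```

```bash
python3 f.py; python3 - <<'E'
from h import *; from workcell import viewer
for n,roi in(("top",(290,205,362,280)),("scene",(145,165,215,215))):
    p,_=viewer.read_camera(n); i=viewer.camera_info(n)
    for k,a,c in dots(p,roi): print(n,k,a,c.round(1),ray(i,c,.1486).round(4))
cv2.imwrite("pics/s4.png",cv2.resize(p[140:240,130:230,::-1],(600,600)))
E
```

```text
8.73 [ 0.5168 -0.1729  0.1488] [-0.35  0.1   3.87] [0.56 0.08 0.36]
top red 20 [313.1 259. ] [ 0.4697 -0.0896]
top blue 11 [334.3 223.7] [ 0.5649 -0.1457]
top blue 9 [334.2 260.1] [ 0.4686 -0.1451]
top yel 19 [313.8 223.2] [ 0.5647 -0.0911]
scene red 9 [175.3 180.1] [ 0.4696 -0.0901]
scene blue 7 [184.3 201.6] [ 0.5644 -0.1456]
scene yel 10 [200.  192.5] [ 0.5658 -0.0914]
```

View pics/s4.png

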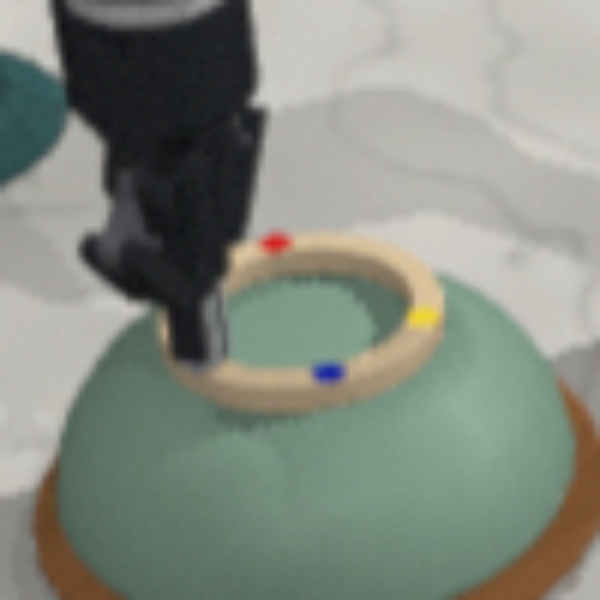

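The tips cover the second blue dot at (200,360). The bowl is unmoved and the force is 3.9 N.

Request:
jog_arm([
  {"dx":0.31,"dy":0.0,"dz":0,"turn":0},
  {"dx":0.32,"dy":0.02,"dz":0,"turn":0},
  {"dx":0.31,"dy":0.03,"dz":0,"turn":0},
  {"dx":0.31,"dy":0.06,"dz":0,"turn":0},
  {"dx":0.31,"dy":0.08,"dz":0,"turn":0},
  {"dx":0.3,"dy":0.1,"dz":0,"turn":0},
  {"dx":0.3,"dy":0.12,"dz":0,"turn":0},
  {"dx":0.29,"dy":0.13,"dz":0,"turn":0},
  {"dx":0.28,"dy":0.15,"dz":0,"turn":0},
  {"dx":0.27,"dy":0.17,"dz":0,"turn":0},
  {"dx":0.26,"dy":0.18,"dz":0,"turn":0},
  {"dx":0.25,"dy":0.2,"dz":0,"turn":0},
])

```text
time: 9.83
tool_pos: [0.5514, -0.1602, 0.1485]
tcp_rot: [3.07, 0.667, 0.0]
wrist_force: [-2.2, -2.2, 3.1]
width: -0.001
```

```bash
python3 f.py
```

```text
10.03 [ 0.5518 -0.1599  0.1488] [-0.21 -0.33  3.67] [0.56 0.55 0.43]
```

Target (0.5709, -0.1283).

Request:
jog_arm([
  {"dx":0.24,"dy":0.18,"dz":0,"turn":0},
  {"dx":0.23,"dy":0.2,"dz":0,"turn":0},
  {"dx":0.21,"dy":0.22,"dz":0,"turn":0},
  {"dx":0.2,"dy":0.24,"dz":0,"turn":0},
  {"dx":0.19,"dy":0.26,"dz":0,"turn":0},
  {"dx":0.17,"dy":0.27,"dz":0,"turn":0},
  {"dx":0.15,"dy":0.28,"dz":0,"turn":0},
  {"dx":0.14,"dy":0.29,"dz":0,"turn":0},
  {"dx":0.12,"dy":0.3,"dz":0,"turn":0},
  {"dx":0.1,"dy":0.3,"dz":0,"turn":0},
  {"dx":0.09,"dy":0.31,"dz":0,"turn":0},
  {"dx":0.07,"dy":0.31,"dz":0,"turn":0},
])

```text
time: 11.03
tool_pos: [0.5703, -0.1284, 0.1486]
tcp_rot: [3.07, 0.667, 0.001]
wrist_force: [-0.2, -3.7, 3.4]
width: -0.003
```

```bash
python3 f.py
```

```text
11.23 [ 0.5704 -0.1279  0.1486] [ 0.66 -0.11  3.5 ] [0.4  1.27 0.59]
```

Request:
jog_arm([
  {"dx":0.06,"dy":0.3,"dz":0,"turn":0},
  {"dx":0.05,"dy":0.31,"dz":0,"turn":0},
  {"dx":0.02,"dy":0.32,"dz":0,"turn":0},
  {"dx":0.0,"dy":0.32,"dz":0,"turn":0},
  {"dx":-0.03,"dy":0.32,"dz":0,"turn":0},
  {"dx":-0.04,"dy":0.32,"dz":0,"turn":0},
  {"dx":-0.06,"dy":0.31,"dz":0,"turn":0},
  {"dx":-0.08,"dy":0.31,"dz":0,"turn":0},
  {"dx":-0.1,"dy":0.3,"dz":0,"turn":0},
  {"dx":-0.12,"dy":0.3,"dz":0,"turn":0},
  {"dx":-0.13,"dy":0.29,"dz":0,"turn":0},
  {"dx":-0.15,"dy":0.27,"dz":0,"turn":0},
])

```text
time: 12.23
tool_pos: [0.5643, -0.0916, 0.1486]
tcp_rot: [3.07, 0.667, 0.001]
wrist_force: [1.7, -2.5, 3.4]
width: 0.003
```

```bash
python3 f.py; python3 - <<'E'
from h import *; from workcell import viewer
for n,roi in(("top",(290,205,362,280)),("scene",(145,165,215,215))):
    p,_=viewer.read_camera(n); i=viewer.camera_info(n)
    for k,a,c in dots(p,roi): print(n,k,a,c.round(1),ray(i,c,.1486).round(4))
cv2.imwrite("pics/s5.png",cv2.resize(p[140:240,130:230,::-1],(600,600)))
E
```

```text
12.43 [ 0.564  -0.0912  0.1484] [1.01 0.19 4.19] [0.43 1.1  0.66]
top blue 10 [344.8 242. ] [ 0.5171 -0.1734]
top blue 5 [334.2 259.4] [ 0.4705 -0.1451]
scene red 7 [175.7 180.4] [ 0.4716 -0.0906]
scene blue 4 [159.5 189. ] [ 0.4704 -0.1465]
scene blue 7 [163.7 199.6] [ 0.517  -0.1722]
scene blue 7 [184.3 201.6] [ 0.5644 -0.1456]
```

View pics/s5.png

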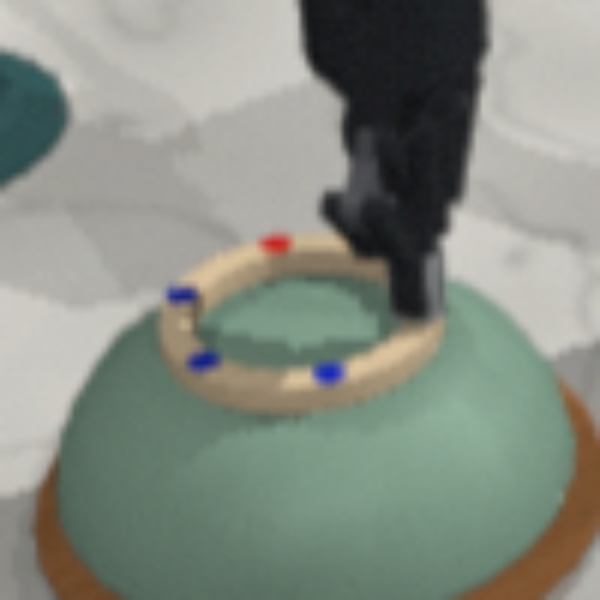

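The tips cover the yellow dot at (420,318) and the bowl hasn't moved. Now I'll lift straight up.

Request:
jog_arm([
  {"dx":0,"dy":0,"dz":0.1,"turn":0},
  {"dx":0,"dy":0,"dz":0.2,"turn":0},
  {"dx":0,"dy":0,"dz":0.5,"turn":0},
  {"dx":0,"dy":0,"dz":1,"turn":0},
  {"dx":0,"dy":0,"dz":1.5,"turn":0},
  {"dx":0,"dy":0,"dz":1.5,"turn":0},
  {"dx":0,"dy":0,"dz":1.5,"turn":0},
  {"dx":0,"dy":0,"dz":1,"turn":0},
  {"dx":0,"dy":0,"dz":0.5,"turn":0},
  {"dx":0,"dy":0,"dz":0,"turn":0},
  {"dx":0,"dy":0,"dz":0,"turn":0},
  {"dx":0,"dy":0,"dz":0,"turn":0},
])

```text
time: 13.53
tool_pos: [0.5635, -0.0919, 0.2254]
tcp_rot: [-3.069, -0.667, 0.003]
wrist_force: [0.0, 0.6, -0.9]
width: 0.001
```

```bash
python3 f.py; python3 - <<'E'
from h import *; from workcell import viewer
n="scene"; p,_=viewer.read_camera(n); i=viewer.camera_info(n)
for k,a,c in dots(p,(145,165,215,215)): print(n,k,a,c.round(1),ray(i,c,.15).round(4))
cv2.imwrite("pics/s6.png",p[...,::-1])
E
```

```text
13.73 [ 0.5637 -0.0919  0.2255] [-0.22 -0.01 -0.12] [0.57 0.55 0.24]
scene red 8 [175.5 179.5] [ 0.4693 -0.0891]
scene blue 4 [159.5 188. ] [ 0.4685 -0.1446]
scene blue 5 [163.2 199.2] [ 0.5164 -0.1731]
scene blue 9 [184.3 201.1] [ 0.5645 -0.1454]
scene yel 11 [199.7 191.8] [ 0.5645 -0.091 ]
```

View pics/s6.png

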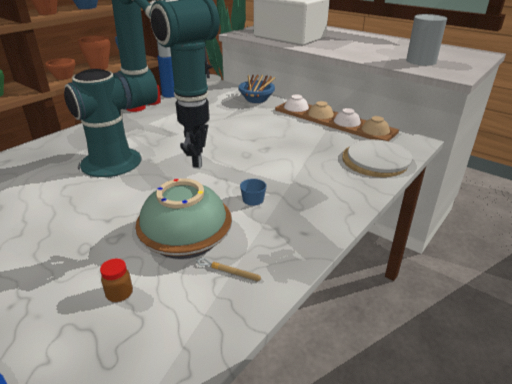

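The arm is clear, with the tips at (197,163). The dots are back at their starting pixels, and the jar, tea bowl and trimmer look untouched.

```bash
python3 -c "
from workcell import bot; print(bot.finish_job())"
```

```text
the job is handed in; nothing more can be done
None
```

I ran the shut fingertips along the foot ring from the red dot, over the three blue dots, to the yellow dot. I then lifted about 75 mm clear and handed the job in at 13.7 s.

- **Contact:** every averaged force reading on the ring was 3 to 4.2 N. The tips stayed about 1.2 to 1.6 mm below the free ring height, and measured positions were within about 1 mm of the ring's middle line. Contact between those readings was not logged; height and force at the end of each move stayed steady.
- **Side force:** it reached up to about 3.7 N while sliding.
- **After lifting:** the force was back to about zero. The dots were at their starting positions to within 1 mm, so the bowl did not shift. The jar, tea bowl and trimming tool looked untouched in the last picture.
- **Disagreements:** while the ring was pressed, some small-dot readings from the cameras differed by 1 to 2 mm. These were gone after the lift. My first three move calls were refused for their row format, before anything moved.

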